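# Sweep the sprue scrap off the trimming die

### The arm

A 6-joint arm with a two-finger parallel gripper is mounted at the origin on the work surface. World frame = base frame: x ahead of the robot, y to its left, z up, the work surface at z = 0. Lengths are in m, angles in rad, forces in N, time in s.
With the tool pointing down it reaches from about 0.35 to 0.975 m from the base axis. Payload 17.4 kg.
Tool frame: the origin (TCP) lies at the very end of the fingers, on their centre line; the grasp point (between the pads) lies env.pinch_z behind it (env.pinch_z is the distance from the TCP to the grasp point, in m); z points along the fingers, y is the line along which they close (so a half turn about z gives the same grasp; the last joint's range is limited). The gripper opens to 85 mm and grips with 20 to 120 N. Pads are 22 mm wide; open, the fingers measure 114 mm over their backs; the gripper's body (76 mm by 85 mm) begins 54 mm behind the grasp point. The pads swing forward as they close: fully open they stand 13 mm farther back than shut.
Start: joints at [1.07, 0.116, 1.442, -0, 1.584, -0.038], TCP at [0.301, 0.604, 0.231] pointing down, gripper open.
Joint ranges: [-2.83, 2.83], [-0.83, 2.19], [0.07, 2.5], [-1.14, 4.28], [0.01, 3], [-2.97, 2.97]. Speed limits (rad/s): [1.89, 1.89, 2.22, 3.14, 3.14, 3.14].

### API

Orientations are given as a unit quaternion [w, x, y, z].
In Python, from bench import env gives the robot as it stands.
- The arm moves only by the shell command python3 -m inch 'ROWS' [FORCE]. ROWS is JSON, a list of rows, each a list of 7 numbers: the opening, from 0 (shut) to 1 (fully open), then the shift along the tool's x, y, z in m, then the turn, a rotation vector about the tool's x, y, z in rad. A call has 1 to 8 rows; each row shifts and turns the commanded pose from where the row before left it, along the tool's axes as they then stand; what a row does not reach is not made up. A row lasts 1/8 s, in which the tool goes at most 62.5 mm and 10.7 degrees, less where a joint would pass 70% of its speed; a pose out of reach is approached as far as the arm can. A call with a gripper value outside its range is refused whole. The fingers move at their own pace and stop on an object; FORCE is the grip in N (left out, the last holds). Time passes only in rows, so rows that do not move let the fingers close. It gives the time, the measured TCP pose, the force, the opening and the grip force at its end, in the units of the state.
- env.observe(): the state, without advancing time (a new reading comes with each control period).
- env.read_camera(name): name is "scene" or "top" or "wrist"; returns a dict with "color" (420x560x3 uint8, red, green, blue), "fx", "fy", "cx", "cy" (pixels), "world_from_camera" (4x4, takes a point from camera to world coordinates); the wrist camera has in their place "hand_eye" (4x4, takes a point from camera to tool coordinates, whose origin is the TCP and whose axes are the flange's). Camera axes: x right, y up, looking along -z (the intrinsics and any distortion apply to the point x, -y, -z); pixel columns grow to the right and rows downward; lengths in m; the calibration is good to about 2 mm. A picture is of the moment at which its call begins: read the wrist's pose just before it. There is no depth.
- env.hand_in(): hands the job in; it is judged then, once.
Trained networks look in the newest picture that a camera, given by its name, has taken for a name from the list of things; names that differ only in an ending like _2 or _b are one class to them, and where a whole thing is asked for, a point or a joint stands for the part that bears it (a point fixed in the world has none). Each returns a list of dicts, best first, with "confidence" (0 to 1); they miss things now and then, are a little off and sometimes report something else, mostly with a low value. They report only what shows in the picture. A call takes as long as a camera call. They do not tell look-alikes from the thing itself.
- env.silhouettes(camera, query): "mask" (420x560 bool, what is visible of it).
- env.mark_of(camera, query): "point" ([x, y, z] in m, in world coordinates, good to about 4 mm: a listed point, or the origin of a listed thing).
The state is a dict: "t": time; "joint_pos": joint angles; "joint_vel": joint speeds; "effort": joint torques, N m; "position": TCP position; "tcp_rot": TCP orientation; "force": force on the tool from outside, world axes, zero at the start; "moment": the same for the moment, N m; "grip_width": finger opening in m; "finger_force": force on a finger pad.
Only numpy, scipy, OpenCV 4.12 (cv2) and the standard library are available. Lean on these libraries where they do the work, as an engineer would, in place of code of your own. Each camera call takes 0.05 s, during which the arm holds its last target. There are 200 camera calls.

### The job

Pick up the bench brush from the rubber mat and sweep all four pieces of sprue scrap off the die bed into the metal tray standing against its side; move the scrap with the brush only, never with the fingers or arm. Do not knock the two guide pillars, and leave the medallion on the die block, the mug, the bottle and the hammer where they are. Then lay the brush back on the mat, bristles down, and let go.

Things in the scene. Friction and masses are not known exactly. Their poses are not given: they have to be found in the camera images.
- die_bed: Lower shoe of a trimming die, fixed: steel plate 240 (its x) x 300 (its y) mm, flat top 70 mm above the bench, on blue parallels. Origin at bench height under its centre; +x is the rear (pillar) side, away from the robot. The tray stands against its +y or -y side, the mat on the other.
- die_block: Dark steel die block fixed on the bed between the pillars, square with the bed: 60 (x) x 70 (y) x 22 mm high. Origin at its underside's centre, on the bed's top. The scrap has to be taken round it.
- pillar_l: Guide pillar, upright ground steel post 25 mm in diameter, 92 mm tall above the bed's top, fixed near the bed's rear corner on its +y side (bed x 98, y 112). Origin at its foot, on the bed's top. Contact of brush or robot above 15 N counts as knocking it.
- pillar_r: The same pillar on the bed's -y side (bed x 98, y -112).
- tray: Open sheet-metal sweeps tray, fixed, 260 (x) x 200 (y) x 45 mm high, walls 3 mm, square with the bed; 4 mm gap to the bed's side, reaching from 30 mm before the bed's front edge to 10 mm short of its rear edge. Its rim is 25 mm below the bed's top. Origin at the centre of its underside, on the bench.
- mat: Fixed black rubber mat, 200 x 200 x 3 mm, on the bench on the bed's other side, 4 mm from it. Origin at the centre of its underside.
- brush: Loose wooden bench brush, 210 mm long, 0.17 kg, standing on its bristles on the mat, handle towards the robot. Origin at the middle of the bristles' underside; z up, +x to the tip. Head 110 (x) x 28 (y; wood 32) x 62 mm high, the lower 44 mm stiff bristles that do not bend. Straight handle 24 wide (y), 22 high, from x -55 to -155, its centre 52.5 above the bristle tips.
- brush_grip (a point): Point in the middle of the brush handle's section, 83 mm behind the brush's origin (x -83, z 52.5): a good place to grip, from above, fingers closing across the handle.
- runner_bar: Runner: straight bar 78 (x) x 22 (y) x 16 mm with two low stubs on top, 0.22 kg; origin at its middle. Bronze or copper scrap, origin at the underside (z up), free yaw.
- tee_gate: T-shaped gate 16 mm thick, 0.20 kg: cross bar 18 (x) x 68 (y) centred at x -12, stem 16 wide reaching to x +33. Bronze or copper scrap, origin at the underside (z up), free yaw.
- elbow_runner: L-shaped runner 16 mm thick, 0.20 kg, legs 18 wide: outline x -30..30, y -27..27, long leg along x at y -27..-9, short leg along y at x -30..-12. Bronze or copper scrap, origin at the underside (z up), free yaw.
- button: Casting button 16 mm thick, 0.24 kg: disc 52 in diameter centred at x -12, with a stub 14 wide reaching to x +40. Bronze or copper scrap, origin at the underside (z up), free yaw.
- casting: Bronze medallion, 52 mm in diameter, 10 mm thick, loose on top of the die block; a finished part, not scrap: to be left there. Origin at its underside. Its top is 102 mm above the bench.
- mug: White mug, 76 mm in diameter, 88 mm high, handle at its +y, on the bench beyond the mat's far edge; leave alone. Origin at its underside.
- bottle: Amber bottle, 58 mm in diameter, 145 mm high, standing beyond the bed's rear edge; leave alone. Origin at its underside.
- hammer: Small hammer, 220 mm long, lying along the bed's front edge between the bed and the robot, under 30 mm high; leave alone. Handle towards its own -x.
Not all that is in view belongs to the job. What is shaped like the brush but turquoise is not meant. Leave any turquoise look-alike of the elbow_runner alone.

How it is judged:
By the outcome, as a careful person would: the job done as asked, in the order asked, and still so for the second after the job is handed in, with the robot touching nothing.
It also fails if it takes over 72 s, if anything falls off the work surface, if the arm or the gripper's body presses on something with over 40 N, if the wrist force passes 120 N, or if a joint passes its speed limit or range.

## Working session

There is one attempt and no reset: what is moved stays moved. The work goes in short steps, Python scripts to look and compute and a shell command to move; the robot and the scene stay as the last step left them, time stands still between calls to the robot, and variables do not carry over. Pictures are saved under pics/ and viewed, at most 10 in all, crops included, and the job is handed in when it is done.

```bash
mkdir -p pics; ls; python3 - <<'E'
from bench import env
import cv2
o=env.observe(); print(o['t'],o['position'],o['tcp_rot'],env.pinch_z)
for c in ['scene','top']:
    im=env.read_camera(c); cv2.imwrite(f'pics/{c}0.png',cv2.cvtColor(im['color'],cv2.COLOR_RGB2BGR))
    for n in ['die_bed','die_block','pillar_l','pillar_r','tray','mat','brush','brush_grip','runner_bar','tee_gate','elbow_runner','button','casting','mug','bottle','hammer']:
        print(c,n,[(r['point'] if isinstance(r['point'],list) else r['point'].round(3).tolist(),round(r['confidence'],2)) for r in env.mark_of(c,n)])
print(im['world_from_camera'],im['fx'],im['cx'],im['cy'])
E
```

```text
pics
0.0 [0.30127867 0.60382612 0.23056527] [-1.68319058e-04  2.29364824e-01  9.73340365e-01 -5.31123449e-04] 0.0187
scene die_bed []
scene die_block [([0.6537, -0.0199, 0.0689], 0.87)]
scene pillar_l [([0.7015, -0.1183, 0.0687], 0.87), ([0.6829, 0.1008, 0.0711], 0.75)]
scene pillar_r [([0.7015, -0.1183, 0.0687], 0.87), ([0.6829, 0.1008, 0.0711], 0.75)]
scene tray [([0.5984, -0.2713, 0.0027], 0.58)]
scene mat [([0.5477, 0.2409, 0.0003], 0.83)]
scene brush [([0.5645, 0.2344, 0.0017], 0.82), ([0.5174, 0.4953, 0.0008], 0.71), ([0.4788, 0.2178, 0.0549], 0.45)]
scene brush_grip [([0.4801, 0.2189, 0.0566], 0.7), ([0.5971, 0.4747, 0.0527], 0.58), ([0.7292, 0.2551, -0.0012], 0.25)]
scene runner_bar [([0.604, -0.1242, 0.0692], 0.66), ([0.5254, -0.0635, 0.0719], 0.55)]
scene tee_gate [([0.5156, 0.0209, 0.0749], 0.58), ([0.5504, 0.2363, 0.0], 0.57)]
scene elbow_runner [([0.5905, 0.0806, 0.0735], 0.71), ([0.8316, 0.1681, 0.0019], 0.55)]
scene button [([0.5256, -0.0654, 0.072], 0.96), ([0.6808, 0.1026, 0.0696], 0.3)]
scene casting [([0.6473, -0.0116, 0.0917], 0.6)]
scene mug [([0.7273, 0.2582, 0.
[... 641 characters left out ...]
246, 0.0571], 0.74), ([0.5966, 0.4776, 0.0536], 0.61), ([0.5134, 0.0261, 0.0693], 0.54)]
top runner_bar [([0.6013, -0.1261, 0.0708], 0.65)]
top tee_gate [([0.5133, 0.025, 0.0685], 0.77)]
top elbow_runner [([0.5921, 0.0818, 0.0712], 0.72), ([0.8338, 0.1634, 0.0009], 0.54)]
top button []
top casting []
top mug [([0.7244, 0.2569, 0.0009], 0.79)]
top bottle [([0.7805, -0.0132, 0.0025], 0.65)]
top hammer [([0.4111, -0.0388, -0.0008], 0.96)]
[[-0.01699714  0.99570237 -0.0910378   0.4859525 ]
 [-0.99985334 -0.0167356   0.00363559  0.11691025]
 [ 0.00209639  0.09108624  0.9958408   1.2902388 ]
 [ 0.          0.          0.          1.        ]] 440.34242164451706 279.5349731674896 212.06052563016246
```

View pics/top0.png

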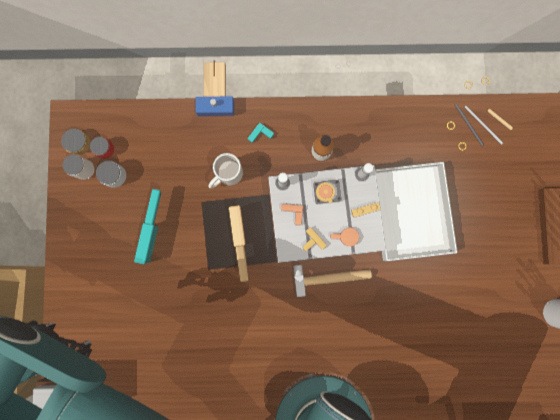

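View pics/scene0.png

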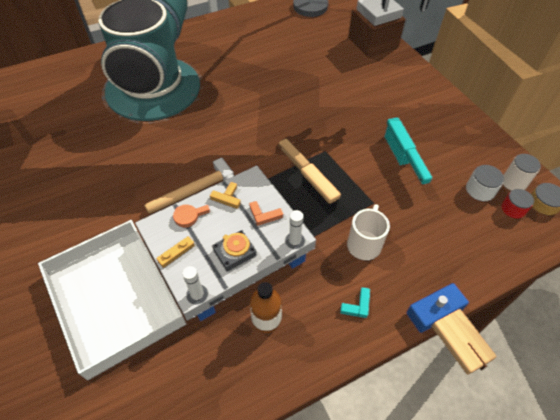

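Top: the wooden brush lies on the mat, about (238,240). A turquoise brush look-alike is at (147,228) and a turquoise elbow look-alike at (261,132). The scrap is at elbow (293,212), tee (316,239), button (346,236) and runner (366,209), with the tray on the -y side. The wooden one on the mat fits the description. I'll confirm that in a crop and measure its yaw.

```bash
cat > h.py <<'E'
import numpy as np, cv2, sys
from scipy.spatial.transform import Rotation as R
from scipy.linalg import logm
from bench import env
BED=np.array([.5935,-.0165]); BY=.096
def bed2w(x,y): c,s=np.cos(BY),np.sin(BY); return BED+[c*x-s*y,s*x+c*y]
def w2bed(p): c,s=np.cos(BY),np.sin(BY); d=np.asarray(p)[:2]-BED; return np.array([c*d[0]+s*d[1],-s*d[0]+c*d[1]])
def rot(q): return R.from_quat(np.roll(q,-1))
def save(name,im,box=None,k=1):
    c=cv2.cvtColor(im['color'],cv2.COLOR_RGB2BGR)
    if box: c=c[box[1]:box[3],box[0]:box[2]]
    cv2.imwrite(f'pics/{name}.png',cv2.resize(c,None,fx=k,fy=k,interpolation=cv2.INTER_CUBIC))
def ray(im,px,z):
    T=im['world_from_camera']; px=np.asarray(px,float)
    d=np.stack([(px[:,0]-im['cx'])/im['fx'],-(px[:,1]-im['cy'])/im['fy'],-np.ones(len(px))],1)@T[:3,:3].T
    return T[:3,3]+d*((z-T[2,3])/d[:,2])[:,None]
def plan(pos,yaw):
    """tool-axis row total to reach TCP pos, tool pointing down, tool x at angle yaw+pi (handle side)"""
    o=env.observe(); A=np.eye(4);A[:3,:3]=rot(o['tcp_rot']).as_matrix();A[:3,3]=o['position']
    B=np.eye(4);B[:3,:3]=(R.from_euler('z',yaw)*R.from_matrix(np.diag([-1.,1,-1]))).as_matrix();B[:3,3]=pos
    L=np.real(logm(np.linalg.inv(A)@B)); tw=[*L[:3,3],L[2,1],L[0,2],L[1,0]]
    n=max(np.linalg.norm(tw[:3])/.06,np.linalg.norm(tw[3:])/.185)
    print('t',o['t'],'total',np.round(tw,4),'min rows',round(n,1),'j6',o['joint_pos'][5])
    print('pure-shift first',np.round(A[:3,:3].T@(B[:3,3]-A[:3,3]),4))
E
python3 - <<'E'
from h import *
im=env.read_camera('top'); save('crop',im,(120,170,290,300),4)
for m in env.silhouettes('top','brush'):
    ys,xs=np.nonzero(m['mask']); 
    P=ray(im,np.c_[xs,ys],.055)[:,:2]
    r=cv2.minAreaRect((P*1000).astype(np.float32)); c=np.cov(P.T); w,v=np.linalg.eigh(c)
    print(m['confidence'],len(xs),r,np.arctan2(v[1,1],v[0,1]),'color',im['color'][ys,xs].mean(0).round())
plan([.48,.222,.11],.15)
for p in [(0.6013,-.1252),(.5145,.023),(.591,.081),(.5245,-.0645),(.653,-.016)]: print(w2bed(p))
E
```

```text
0.84 984 ((563.2250366210938, 477.1181640625), (47.69009017944336, 212.6962890625), 76.36959838867188) 2.950677482660085 color [ 74. 167. 159.]
0.63 712 ((513.6650390625, 227.5077667236328), (207.7064666748047, 31.49739646911621), 8.193946838378906) -3.0107396627872727 color [210. 181. 135.]
0.46 440 ((781.73583984375, -12.571907043457031), (56.204444885253906, 75.4397201538086), 62.35294723510742) 2.6652076849850412 color [137. 105.  79.]
t 1.8 total [-0.2397 -0.3551  0.1213  0.      0.     -0.6128] min rows 7.4 j6 -0.037785643424354365
pure-shift first [-0.3304 -0.2621  0.1213]
[-0.00265509 -0.10894715]
[-0.07485007  0.04689048]
[0.00685714 0.0972907 ]
[-0.07328322 -0.04116516]
[ 0.05927396 -0.00520553]
```

View pics/crop.png

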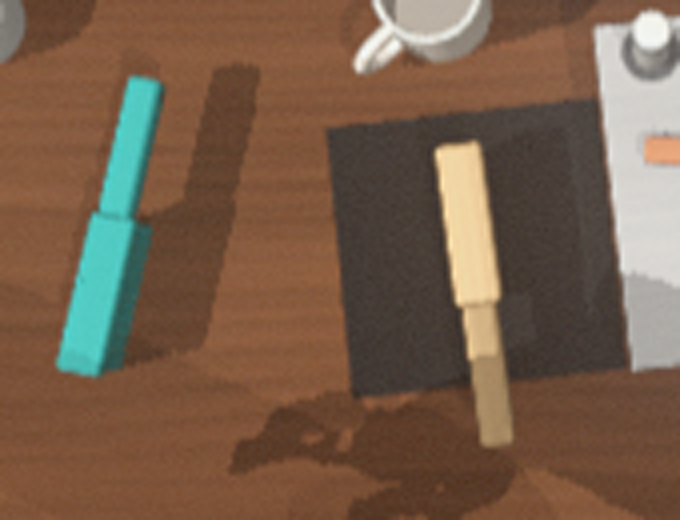

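The crop confirms it: the wooden brush on the mat at crop (473,290) is the one meant, and the turquoise one at (110,225) isn't. Its yaw is about 0.14, with the grip near (0.480, 0.2225).

```bash
python3 -m inch '[[0.6,-0.03,-0.0444,0.0125,0,0,-0.0766],[0.6,-0.03,-0.0444,0.0125,0,0,-0.0766],[0.6,-0.03,-0.0444,0.0125,0,0,-0.0766],[0.6,-0.03,-0.0444,0.0125,0,0,-0.0766],[0.6,-0.03,-0.0444,0.0125,0,0,-0.0766],[0.6,-0.03,-0.0444,0.0125,0,0,-0.0766],[0.6,-0.03,-0.0444,0.0125,0,0,-0.0766],[0.6,-0.03,-0.0444,0.0125,0,0,-0.0766]]'
python3 - <<'E'
from h import *
o=env.observe(); 
im=env.read_camera('wrist')
save('w1',im)
for n in ['brush_grip','brush']: print(n,[(np.round(r['point'],4),round(r['confidence'],2)) for r in env.mark_of('wrist',n)])
print(o['grip_width'])
T=np.eye(4);T[:3,:3]=rot(o['tcp_rot']).as_matrix();T[:3,3]=o['position']
im['world_from_camera']=T@im['hand_eye']
for m in env.silhouettes('wrist','brush'):
    ys,xs=np.nonzero(m['mask']); P=ray(im,np.c_[xs,ys],.06)[:,:2]
    print(m['confidence'],len(xs),cv2.minAreaRect((P*1000).astype(np.float32)))
plan([.4805,.2225,.037],.138)
E
```

```text
t: 2.8
position: [0.4663, 0.2135, 0.1314]
tcp_rot: [0.0, -0.076, 0.997, 0.0]
force: [0.9, 0.6, -0.3]
grip_width: 0.0518
finger_force: 0.0
brush_grip [(array([0.5983, 0.4706, 0.051 ]), 0.98), (array([0.4785, 0.2221, 0.0539]), 0.78)]
brush [(array([0.5663, 0.2354, 0.001 ]), 0.97), (array([ 0.5193,  0.4926, -0.0007]), 0.97)]
0.0517572118602085
0.74 4445 ((539.8286743164062, 439.3894348144531), (158.2389373779297, 40.9149169921875), 24.468168258666992)
t 3.0 total [-0.0157  0.0058  0.0942  0.0001 -0.0005  0.0095] min rows 1.6 j6 -1.3366288082877253
pure-shift first [-0.0158  0.0058  0.0942]
```

View pics/w1.png

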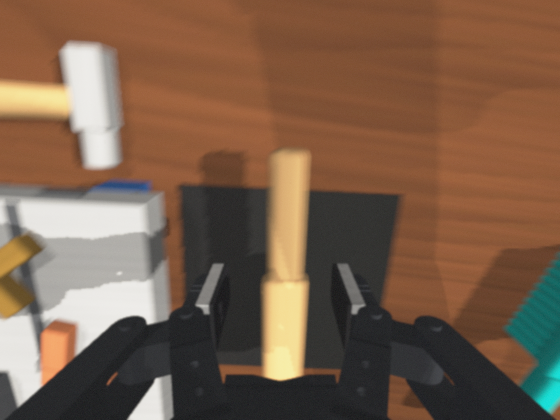

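The wrist view shows the handle (270–305, 150–280) nearly centred between the fingers. I'll descend and grip.

```bash
python3 -m inch '[[0.6,-0.0157,0.006,0,0,0,0.0095],[0.6,0,0,0.04,0,0,0],[0.6,0,0,0.035,0,0,0],[0.6,0,0,0.0192,0,0,0],[0.6,0,0,0,0,0,0],[0,0,0,0,0,0,0],[0,0,0,0,0,0,0],[0,0,0,0,0,0,0]]' 100
python3 -m inch '[[0,0,0,0,0,0,0],[0,0,0,0,0,0,0],[0,0,0,-0.01,0,0,0],[0,0,0,-0.02,0,0,0],[0,0,0,-0.04,0,0,0],[0,0,0,-0.04,0,0,0],[0,0,0,0,0,0,0]]'
python3 - <<'E'
from h import *
# brush pose rel. tool: origin 83mm ahead of tcp along -tool x; brush yaw = tool yaw
def tgt(x,y,a,z):
    yaw=BY+a; p=bed2w(x,y)-.083*np.array([np.cos(yaw),np.sin(yaw)])
    return [*p,z+.0338],yaw
p,yaw=tgt(.008,.162,-.52,.11); print(p,yaw); plan(p,yaw)
im=env.read_camera('scene'); save('s2',im)
E
```

```text
t: 4.0
position: [0.481, 0.2239, 0.0389]
tcp_rot: [0.001, -0.07, 0.998, 0.001]
force: [-1.6, -1.0, 6.0]
grip_width: 0.0225
finger_force: 97.4
t: 4.88
position: [0.4815, 0.2239, 0.152]
tcp_rot: [0.003, -0.07, 0.998, 0.001]
force: [0.4, -0.1, -2.5]
grip_width: 0.0223
finger_force: 98.1
[np.float64(0.5102846415234783), np.float64(0.17966788959945978), 0.14379999999999998] -0.42400000000000004
t 4.875 total [-0.0352 -0.0403  0.0083  0.0032  0.0056  0.5645] min rows 3.1 j6 -1.3239530191678244
pure-shift first [-0.0222 -0.0479  0.0083]
```

View pics/s2.png

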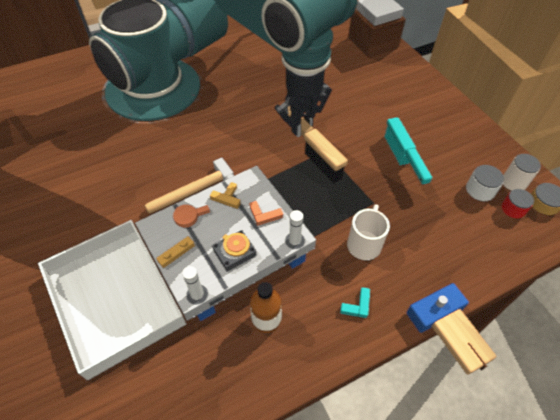

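The brush is held level and lifted at (320,150). Next I position it behind the elbow.

```bash
python3 -m inch '[[0,-0.0070,-0.0081,0.0012,0.0006,0.0011,0.1129],[0,-0.0070,-0.0081,0.0012,0.0006,0.0011,0.1129],[0,-0.0070,-0.0081,0.0012,0.0006,0.0011,0.1129],[0,-0.0070,-0.0081,0.0012,0.0006,0.0011,0.1129],[0,-0.0070,-0.0081,0.0012,0.0006,0.0011,0.1129],[0,0,0,0,0,0,0]]'
cat >> h.py <<'E'
def tgt(x,y,a,z):
    yaw=BY+a; p=bed2w(x,y)-.0835*np.array([np.cos(yaw),np.sin(yaw)])
    return [*p,z+.036],yaw
E
python3 - <<'E'
from h import *
plan(*tgt(.008,.162,-.52,.074))
im=env.read_camera('top'); save('t3',im,(190,130,400,280),3.8)
print([(np.round(r['point'],4),w2bed(r['point']),round(r['confidence'],2)) for r in env.mark_of('top','brush')])
env.read_camera('scene')
print([(np.round(r['point'],4),w2bed(r['point']),round(r['confidence'],2)) for r in env.mark_of('scene','brush')])
print(tgt(.008,.162,-.52,.074))
E
```

```text
t: 5.68
position: [0.5109, 0.1801, 0.1402]
tcp_rot: [-0.003, 0.211, 0.978, -0.002]
force: [0.3, 0.1, -1.7]
grip_width: 0.0224
finger_force: 97.9
t 5.675 total [ 0.0008 -0.0006  0.0302 -0.0054 -0.0056 -0.0003] min rows 0.5 j6 -0.8543863395180737
pure-shift first [ 0.0007 -0.0005  0.0303]
[(array([ 5.144e-01,  4.899e-01, -2.000e-04]), array([-0.03019602,  0.51165024]), 0.73), (array([ 0.5274, -0.063 ,  0.0647]), array([-0.07025279, -0.03995003]), 0.72), (array([0.5849, 0.1445, 0.1003]), array([0.00687187, 0.16108301]), 0.6)]
[(array([0.5194, 0.496 , 0.0011]), array([-0.02463435,  0.51724289]), 0.71), (array([0.5873, 0.1464, 0.1018]), array([0.00944294, 0.16274422]), 0.57)]
([np.float64(0.5098289162244045), np.float64(0.17987359436796077), 0.10999999999999999], -0.42400000000000004)
```

View pics/t3.png

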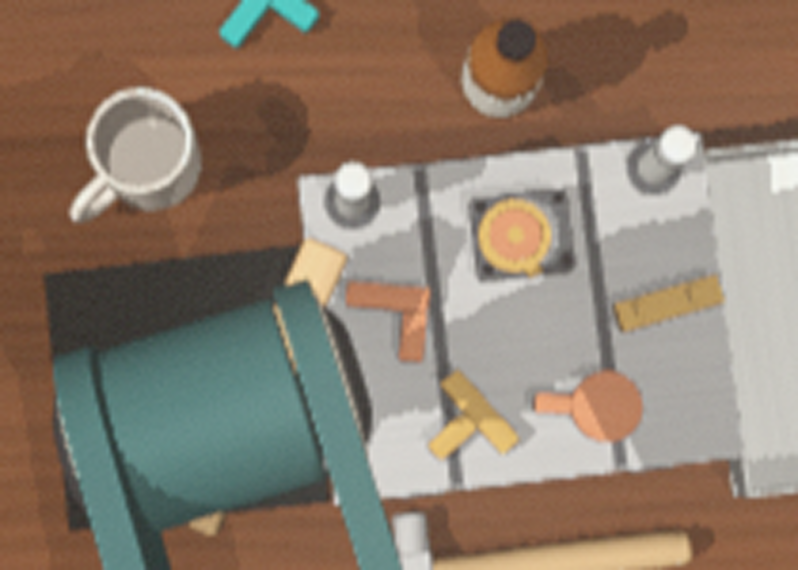

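The brush tip is at crop (315,265), just behind the elbow's left end (347,293), and the pillar at (352,195) is clear. I'll lower it and push the elbow diagonally.

```bash
python3 -m inch '[[0,0.0007,0,0.01,-0.0054,-0.0056,0],[0,0,0,0.01,0,0,0],[0,0,0,0.01,0,0,0],[0,0,0,0,0,0,0]]'
python3 -m inch '[[0,0,-0.01,0,0,0,0],[0,0,-0.01,0,0,0,0],[0,0,-0.01,0,0,0,0],[0,0,-0.01,0,0,0,0],[0,0,-0.01,0,0,0,0],[0,0,-0.008,0,0,0,0],[0,0,0,0,0,0,0]]'
python3 - <<'E'
from h import *
o=env.observe(); yaw=np.arctan2(*(-rot(o['tcp_rot']).as_matrix()[[1,0],0])); g=o['position'][:2]
print('yaw',yaw-BY,'brush bed',w2bed(g+.0835*np.array([np.cos(yaw),np.sin(yaw)])))
for c in ['scene','top']:
    im=env.read_camera(c)
    for n in ['elbow_runner','tee_gate','brush']: print(c,n,[(w2bed(r['point']).round(3),np.round(r['point'][2],3),round(r['confidence'],2)) for r in env.mark_of(c,n)])
    if c=='scene': save('s4',im,(120,150,330,300),3.8)
plan(*tgt(-.032,.10,0,.074))
E
```

```text
t: 6.38
position: [0.5101, 0.1808, 0.1099]
tcp_rot: [-0.0, 0.21, 0.978, -0.0]
force: [0.6, 0.3, -1.9]
grip_width: 0.0226
finger_force: 98.0
t: 7.25
position: [0.4864, 0.1275, 0.1111]
tcp_rot: [0.001, 0.211, 0.978, 0.0]
force: [0.2, 0.3, -2.3]
grip_width: 0.0226
finger_force: 98.1
yaw -0.5207942697906955 brush bed [-0.02034113  0.11201491]
scene elbow_runner [(array([-0.024,  0.056]), np.float64(0.07), 0.92), (array([0.254, 0.158]), np.float64(0.0), 0.64), (array([-0.021, -0.252]), np.float64(0.0), 0.33)]
scene tee_gate [(array([-0.099,  0.034]), np.float64(0.072), 0.94)]
scene brush [(array([-0.025,  0.518]), np.float64(0.003), 0.64), (array([-0.022,  0.112]), np.float64(0.072), 0.56)]
top elbow_runner [(array([-0.023,  0.057]), np.float64(0.071), 0.78), (array([0.253, 0.158]), np.float64(-0.002), 0.71)]
top tee_gate []
top brush [(array([-0.029,  0.517]), np.float64(-0.0), 0.87), (array([-0.021,  0.113]), np.float64(0.073), 0.61)]
t 7.65 total [ 0.0084 -0.059   0.0009  0.0006  0.0013 -0.5198] min rows 2.8 j6 -0.9402699550947099
pure-shift first [-0.0069 -0.0585  0.0009]
```

View pics/s4.png

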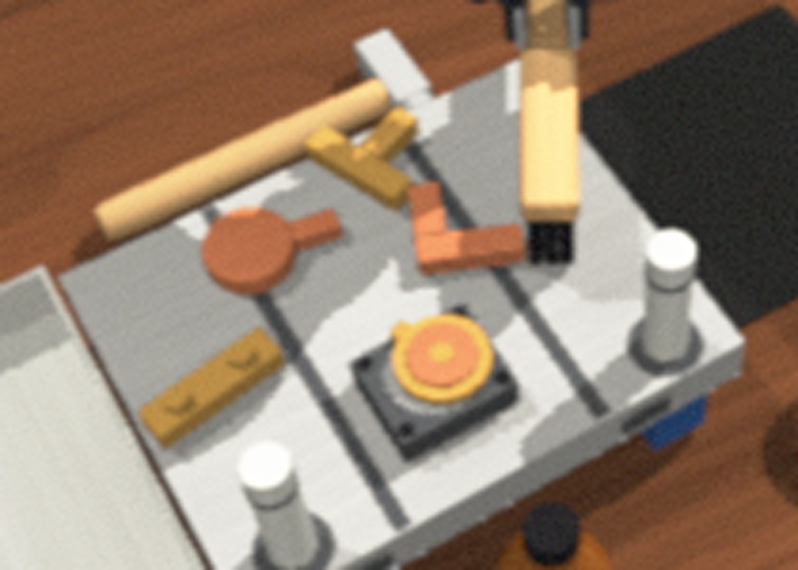

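The elbow is now at bed (-24,56) mm, but it nudged the tee to (-99,34), close to the front edge. Next I lift and come in from the front, turned the other way, to push the tee back inward.

```bash
python3 -m inch '[[0,0,0.01,0,0,0,0],[0,0,0.005,-0.03,0,0,0],[0,0,0,-0.02,0,0,0],[0,0,0,0,0,0,0]]'
python3 - <<'E'
from h import *
plan(*tgt(-.126,.086,.5,.12))
E
```

```text
t: 8.15
position: [0.4935, 0.142, 0.1625]
tcp_rot: [0.002, 0.21, 0.978, 0.001]
force: [-0.2, 0.8, -1.7]
grip_width: 0.0225
finger_force: 98.2
t 8.15 total [ 1.1880e-01 -1.2800e-01  6.2000e-03  7.0000e-04  4.4000e-03 -1.0198e+00] min rows 5.5 j6 -0.9165692047734668
pure-shift first [ 0.0394 -0.1624  0.006 ]
```

```bash
python3 -m inch '[[0,0.017,-0.0183,0.0009,0.0001,0.0006,-0.1457],[0,0.017,-0.0183,0.0009,0.0001,0.0006,-0.1457],[0,0.017,-0.0183,0.0009,0.0001,0.0006,-0.1457],[0,0.017,-0.0183,0.0009,0.0001,0.0006,-0.1457],[0,0.017,-0.0183,0.0009,0.0001,0.0006,-0.1457],[0,0.017,-0.0183,0.0009,0.0001,0.0006,-0.1457],[0,0.017,-0.0183,0.0009,0.0001,0.0006,-0.1457],[0,0,0,0,0,0,0]]'
python3 - <<'E'
from h import *
for c in ['scene','top']:
    im=env.read_camera(c)
    for n in ['elbow_runner','tee_gate','brush']: print(c,n,[(w2bed(r['point']).round(3),np.round(r['point'][2],3),round(r['confidence'],2)) for r in env.mark_of(c,n)])
    if c=='scene': save('s5',im,(120,150,330,300),3.8)
plan(*tgt(-.126,.086,.5,.074))
E
```

```text
t: 9.15
position: [0.3798, 0.0164, 0.1538]
tcp_rot: [-0.002, -0.293, 0.956, 0.0]
force: [-0.7, 0.1, -1.6]
grip_width: 0.0227
finger_force: 98.2
scene elbow_runner [(array([-0.023,  0.058]), np.float64(0.07), 0.97), (array([0.253, 0.159]), np.float64(0.001), 0.85), (array([0.101, 0.107]), np.float64(0.069), 0.53), (array([-0.137,  0.091]), np.float64(0.115), 0.22)]
scene tee_gate [(array([-0.097,  0.035]), np.float64(0.073), 0.58)]
scene brush [(array([-0.136,  0.091]), np.float64(0.114), 0.94), (array([-0.023,  0.517]), np.float64(0.0), 0.58)]
top elbow_runner [(array([0.254, 0.157]), np.float64(-0.001), 0.79), (array([-0.022,  0.057]), np.float64(0.068), 0.55)]
top tee_gate [(array([-0.096,  0.036]), np.float64(0.069), 0.73), (array([-0.017,  0.255]), np.float64(0.0), 0.41), (array([-0.001, -0.11 ]), np.float64(0.071), 0.37)]
top brush [(array([-0.03 ,  0.516]), np.float64(0.001), 0.67), (array([-0.136,  0.093]), np.float64(0.117), 0.65)]
t 9.55 total [-0.0043 -0.0122  0.0446  0.0011 -0.0025  0.0001] min rows 0.8 j6 -2.186549098898651
pure-shift first [-0.0043 -0.0122  0.0446]
```

View pics/s5.png

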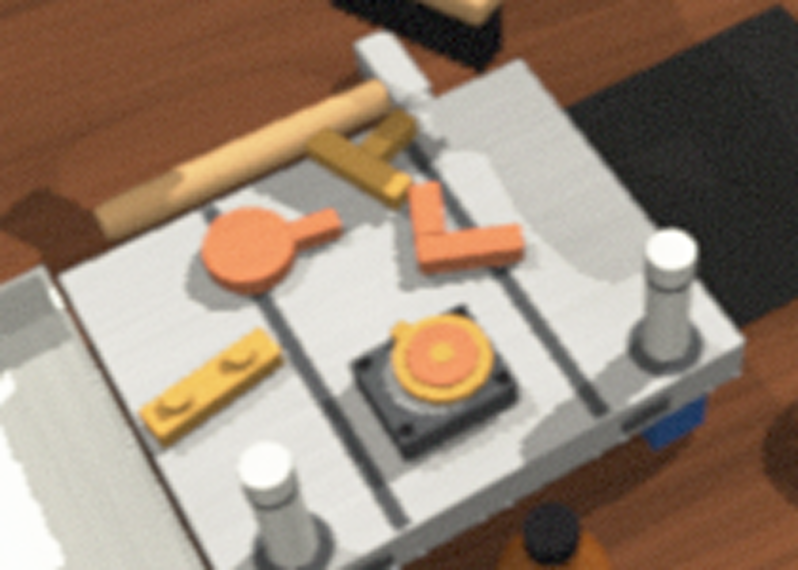

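The tee is at crop (360,165) with its stem facing the brush, and the elbow is at (460,235). Lowering and pushing the tee inward.

```bash
python3 -m inch '[[0,0,0,0.015,0.0011,-0.0025,0],[0,-0.0043,0,0.015,0,0,0],[0,0,0,0.014,0,0,0],[0,0,-0.01,0,0,0,0],[0,0,-0.01,0,0,0,0],[0,0,-0.01,0,0,0,0],[0,0,-0.01,0,0,0,0],[0,0,-0.01,0,0,0,0]]'
python3 -m inch '[[0,0,-0.01,0,0,0,0],[0,0,-0.01,0,0,0,0],[0,0,0,0,0,0,0]]'
python3 - <<'E'
from h import *
for c in ['scene','top']:
    im=env.read_camera(c)
    for n in ['elbow_runner','tee_gate','button','brush']: print(c,n,[(w2bed(r['point']).round(3),np.round(r['point'][2],3),round(r['confidence'],2)) for r in env.mark_of(c,n)])
    if c=='scene': save('s6',im,(120,150,330,300),3.8)
plan(*tgt(-.06,.06,.25,.074))
E
```

```text
t: 10.55
position: [0.4124, -0.0221, 0.1109]
tcp_rot: [0.0, -0.293, 0.956, 0.0]
force: [-1.4, 2.0, 0.2]
grip_width: 0.0224
finger_force: 98.4
t: 10.92
position: [0.4235, -0.0387, 0.1107]
tcp_rot: [0.0, -0.293, 0.956, -0.0]
force: [-0.8, -0.3, -1.4]
grip_width: 0.0223
finger_force: 98.3
scene elbow_runner [(array([-0.017,  0.05 ]), np.float64(0.07), 0.82), (array([-0.171, -0.009]), np.float64(0.13), 0.71), (array([0.254, 0.16 ]), np.float64(-0.001), 0.62)]
scene tee_gate [(array([-0.067, -0.003]), np.float64(0.074), 0.63)]
scene button [(array([-0.067, -0.054]), np.float64(0.07), 0.86), (array([-0.176, -0.01 ]), np.float64(0.125), 0.45), (array([0.156, 0.261]), np.float64(-0.001), 0.17)]
scene brush [(array([-0.025,  0.514]), np.float64(0.001), 0.94), (array([-0.097,  0.031]), np.float64(0.075), 0.89)]
top elbow_runner [(array([-0.018,  0.051]), np.float64(0.071), 0.81), (array([0.251, 0.16 ]), np.float64(0.001), 0.57)]
top tee_gate [(array([-0.066, -0.003]), np.float64(0.065), 0.76)]
top button [(array([-0.068, -0.054]), np.float64(0.068), 0.82), (array([0.097, 0.112]), np.float64(0.067), 0.26)]
top brush [(array([-0.1 ,  0.03]), np.float64(0.071), 0.92), (array([-0.029,  0.516]), np.float64(-0.002), 0.59)]
t 11.425 total [-0.0449  0.0302  0.0008 -0.0003  0.0003  0.2501] min rows 1.4 j6 -2.3164052648276447
pure-shift first [-0.0482  0.0242  0.0008]
```

View pics/s6.png

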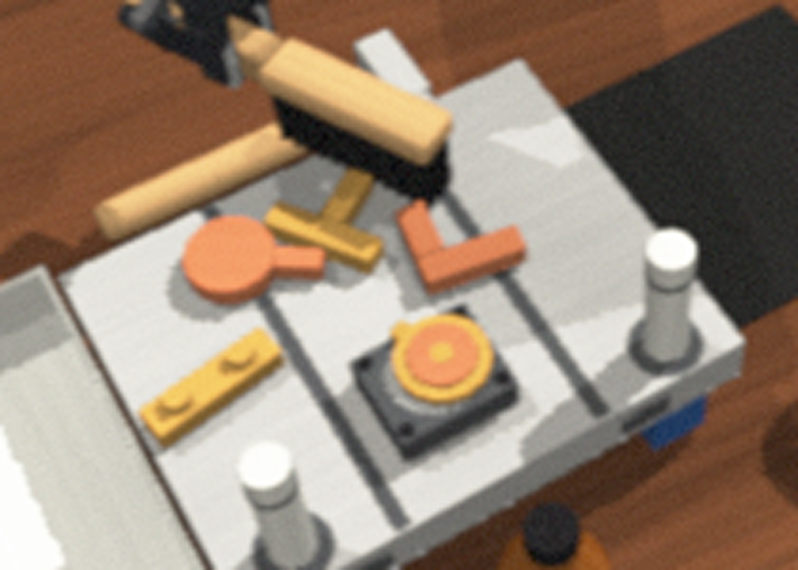

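Tee is at (-67,-3), button at (-68,-54) and elbow at (-17,50), so the tee is safely inward. I'll sweep the tee and button straight into the tray.

```bash
python3 - <<'E'
from h import *
plan(*tgt(-.088,.022,.3,.074))
E
```

```text
t 11.425 total [-0.0045  0.0007  0.0008 -0.0003  0.0003  0.2001] min rows 1.1 j6 -2.3164052648276447
pure-shift first [-0.0045  0.0003  0.0008]
```

```bash
python3 -m inch '[[0,-0.0022,0.0003,0,0,0,0.1],[0,-0.0022,0.0003,0,0,0,0.1],[0,0.0036,-0.0115,0,0,0,0],[0,0.0036,-0.0115,0,0,0,0],[0,0.0036,-0.0115,0,0,0,0],[0,0.0036,-0.0115,0,0,0,0],[0,0.0036,-0.0115,0,0,0,0],[0,0.0036,-0.0115,0,0,0,0]]'
python3 -m inch '[[0,0.0036,-0.0115,0,0,0,0],[0,0.0036,-0.0115,0,0,0,0],[0,0.0036,-0.0115,0,0,0,0],[0,0.0036,-0.0115,0,0,0,0],[0,0,0,0,0,0,0]]'
python3 - <<'E'
from h import *
for c in ['scene','top']:
    im=env.read_camera(c)
    for n in ['elbow_runner','tee_gate','button','runner_bar','brush']: print(c,n,[(w2bed(r['point']).round(3),np.round(r['point'][2],3),round(r['confidence'],2)) for r in env.mark_of(c,n)])
    if c=='scene': save('s7',im,(100,150,310,300),3.8)
plan(*tgt(-.085,-.185,.3,.074))
E
```

```text
t: 12.42
position: [0.4333, -0.1081, 0.1107]
tcp_rot: [0.0, -0.197, 0.98, 0.0]
force: [-2.0, 3.5, -1.8]
grip_width: 0.0224
finger_force: 98.3
t: 13.05
position: [0.4378, -0.1561, 0.1107]
tcp_rot: [0.0, -0.196, 0.981, -0.0]
force: [-1.4, -0.0, -1.8]
grip_width: 0.0228
finger_force: 98.4
scene elbow_runner [(array([-0.017,  0.033]), np.float64(0.069), 0.86), (array([0.253, 0.161]), np.float64(-0.001), 0.76)]
scene tee_gate [(array([-0.044, -0.127]), np.float64(0.075), 0.91), (array([ 0.189, -0.012]), np.float64(-0.0), 0.16)]
scene button [(array([-0.026, -0.221]), np.float64(0.023), 0.58)]
scene runner_bar [(array([ 0.009, -0.129]), np.float64(0.07), 0.95)]
scene brush [(array([-0.028,  0.516]), np.float64(0.002), 0.83), (array([-0.089, -0.099]), np.float64(0.072), 0.6), (array([0.099, 0.11 ]), np.float64(0.07), 0.48), (array([-0.026, -0.223]), np.float64(0.02), 0.46), (array([ 0.189, -0.013]), np.float64(0.001), 0.38), (array([0.157, 0.26 ]), np.float64(-0.002), 0.26), (array([ 0.008, -0.133]), np.float64(0.071), 0.25)]
top elbow_runner [(array([0.254, 0.155]), np.float64(0.001), 0.74)]
top tee_gate [(array([-0.025, -0.221]), np.float64(0.019), 0.67), (array([-0.039, -0.125]), np.float64(0.067), 0.49)]
top button [(array([-0.024, -0.217]), np.float64(0.016), 0.73)]
top runner_bar [(array([ 0.009, -0.135]), np.float64(0.072), 0.73)]
top brush [(array([-0.092, -0.097]), np.float64(0.072), 0.66), (array([-0.03 ,  0.512]), np.float64(-0.0), 0.64)]
t 13.65 total [ 0.0222 -0.0838  0.0008 -0.0002  0.0003  0.    ] min rows 1.4 j6 -2.3624253679818468
pure-shift first [ 0.0222 -0.0838  0.0008]
```

View pics/s7.png

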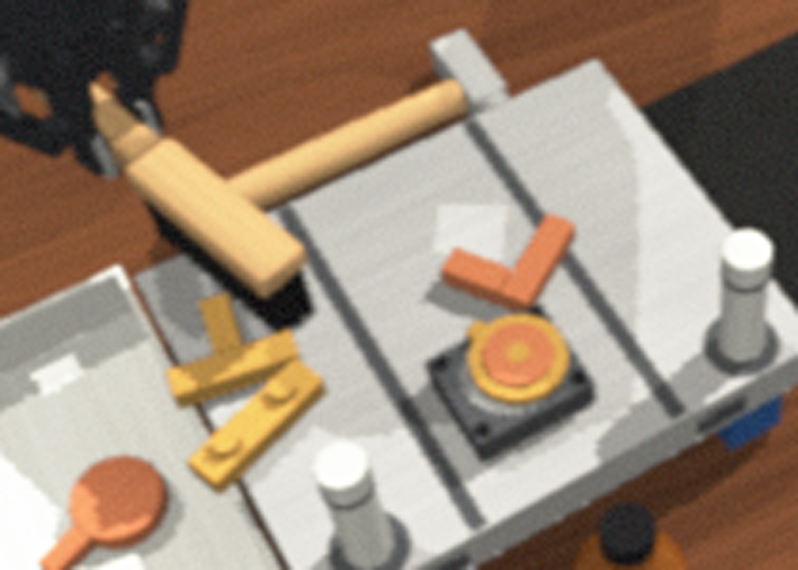

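Button is in the tray; the tee and runner are at its edge. I back up, square the brush and shift towards the rear to catch both.

```bash
python3 -m inch '[[0,-0.0074,0.0239,0,0,0,0],[0,-0.0074,0.0239,0,0,0,0],[0,0,0,0,0,0,0]]'
python3 - <<'E'
from h import *
plan(*tgt(-.038,-.052,0,.074))
E
```

```text
t: 14.02
position: [0.4329, -0.1044, 0.1108]
tcp_rot: [0.0, -0.197, 0.98, -0.0]
force: [-0.2, -0.4, -0.6]
grip_width: 0.0224
finger_force: 98.5
t 14.025 total [-4.940e-02  1.290e-02  8.000e-04 -2.000e-04  6.000e-04  3.015e-01] min rows 1.6 j6 -2.2624199670995457
pure-shift first [-0.0506  0.0054  0.0008]
```

```bash
python3 -m inch '[[0,-0.0165,0.0043,0,0,0,0.1005],[0,-0.0165,0.0043,0,0,0,0.1005],[0,-0.0165,0.0043,0,0,0,0.1005],[0,0,-0.012,0,0,0,0],[0,0,-0.012,0,0,0,0],[0,-0.003,-0.012,0,0,0,0],[0,-0.003,-0.012,0,0,0,0],[0,-0.003,-0.012,0,0,0,0]]'
python3 -m inch '[[0,-0.003,-0.012,0,0,0,0],[0,-0.003,-0.012,0,0,0,0],[0,0,-0.012,0,0,0,0],[0,0,-0.012,0,0,0,0],[0,0,-0.012,0,0,0,0],[0,0,-0.012,0,0,0,0],[0,0,0,0,0,0,0]]'
cat >> h.py <<'E'
def look():
    for c in ['scene','top']:
        im=env.read_camera(c)
        for n in ['elbow_runner','tee_gate','button','runner_bar','brush']: print(c,n,[(w2bed(r['point']).round(3),np.round(r['point'][2],3),round(r['confidence'],2)) for r in env.mark_of(c,n) if r['confidence']>.35])
E
python3 - <<'E'
from h import *
look()
plan(*tgt(-.03,-.1,.0,.12))
E
```

```text
t: 15.02
position: [0.4914, -0.1386, 0.1109]
tcp_rot: [0.0, -0.047, 0.999, -0.0]
force: [-0.3, 1.5, -0.8]
grip_width: 0.0225
finger_force: 98.6
t: 15.9
position: [0.5038, -0.2096, 0.1107]
tcp_rot: [0.0, -0.047, 0.999, -0.0]
force: [-0.0, 0.1, -1.4]
grip_width: 0.0222
finger_force: 98.5
scene elbow_runner [(array([-0.016,  0.031]), np.float64(0.069), 0.84), (array([0.254, 0.156]), np.float64(0.001), 0.67)]
scene tee_gate [(array([-0.108, -0.188]), np.float64(0.126), 0.69), (array([-0.021, -0.163]), np.float64(0.035), 0.46)]
scene button [(array([-0.025, -0.222]), np.float64(0.022), 0.81)]
scene runner_bar [(array([ 0.052, -0.189]), np.float64(0.013), 0.89), (array([ 0.097, -0.111]), np.float64(0.066), 0.7)]
scene brush [(array([-0.026,  0.518]), np.float64(-0.003), 0.86), (array([-0.024, -0.186]), np.float64(0.074), 0.81)]
top elbow_runner [(array([0.256, 0.16 ]), np.float64(-0.002), 0.7), (array([-0.013,  0.031]), np.float64(0.071), 0.62)]
top tee_gate [(array([-0.019, -0.162]), np.float64(0.03), 0.71)]
top button [(array([-0.025, -0.218]), np.float64(0.017), 0.5)]
top runner_bar [(array([ 0.054, -0.193]), np.float64(0.015), 0.56)]
top brush [(array([-0.028, -0.185]), np.float64(0.072), 0.94), (array([-0.03 ,  0.514]), np.float64(0.001), 0.71)]
t 16.5 total [ 0.0059  0.0827 -0.0452 -0.0001  0.0003 -0.0015] min rows 1.6 j6 -2.104838278131527
pure-shift first [ 0.0059  0.0827 -0.0452]
```

```bash
python3 -m inch '[[0,0,0.02,-0.03,0,0,0],[0,0,0.04,-0.02,0,0,0],[0,0,0.04,0,0,0,0],[0,0.003,0.04,0,0,0,0],[0,0.003,0.04,0,0,0,0],[0,0,0.04,0,0,0,0],[0,0,0.04,0,0,0,0],[0,0,0,0,0,0,0]]'
python3 - <<'E'
from h import *
look()
plan(*tgt(-.021,.097,-.3,.12))
E
```

```text
t: 17.5
position: [0.473, 0.0515, 0.1608]
tcp_rot: [0.0, -0.049, 0.999, 0.0]
force: [-0.4, -1.4, -2.0]
grip_width: 0.0224
finger_force: 98.5
scene elbow_runner [(array([-0.014,  0.032]), np.float64(0.07), 0.89), (array([0.253, 0.16 ]), np.float64(0.0), 0.7)]
scene tee_gate [(array([-0.022, -0.164]), np.float64(0.034), 0.54)]
scene button [(array([-0.024, -0.221]), np.float64(0.022), 0.94)]
scene runner_bar [(array([ 0.054, -0.189]), np.float64(0.012), 0.67)]
scene brush [(array([-0.027,  0.518]), np.float64(-0.002), 0.83), (array([-0.03 ,  0.074]), np.float64(0.123), 0.72)]
top elbow_runner [(array([-0.014,  0.033]), np.float64(0.072), 0.72), (array([0.256, 0.16 ]), np.float64(0.0), 0.63)]
top tee_gate [(array([-0.021, -0.164]), np.float64(0.028), 0.59)]
top button [(array([-0.027, -0.22 ]), np.float64(0.019), 0.87), (array([ 0.189, -0.016]), np.float64(-0.0), 0.7), (array([ 0.053, -0.192]), np.float64(0.014), 0.62)]
top runner_bar [(array([ 0.054, -0.194]), np.float64(0.017), 0.66)]
top brush [(array([-0.032,  0.076]), np.float64(0.122), 0.87), (array([-0.028,  0.515]), np.float64(0.001), 0.64), (array([ 0.06 , -0.006]), np.float64(0.071), 0.51)]
t 18.1 total [-5.70e-03  4.62e-02  4.70e-03 -1.00e-04  3.00e-04  2.98e-01] min rows 1.6 j6 -1.6146425669762858
pure-shift first [-0.0124  0.0447  0.0047]
```

```bash
python3 -m inch '[[0,-0.0029,0.0231,0,0,0,0.149],[0,-0.0029,0.0231,0,0,0,0.149],[0,0,0,0.025,0,0,0],[0,0,0,0.0245,0,0,0],[0,0,0,0,0,0,0]]'
python3 -m inch '[[0,0,-0.01,0,0,0,0],[0,0,-0.01,0,0,0,0],[0,0,-0.01,0,0,0,0],[0,0,-0.01,0,0,0,0],[0,0,-0.01,0,0,0,0],[0,0,0,0,0,0,0]]'
python3 - <<'E'
from h import *
look()
plan(*tgt(-.036,.047,0,.074))
E
```

```text
t: 18.73
position: [0.4774, 0.0956, 0.1097]
tcp_rot: [-0.001, 0.102, 0.995, -0.0]
force: [0.7, 0.0, -0.9]
grip_width: 0.0222
finger_force: 98.7
t: 19.48
position: [0.468, 0.0459, 0.1113]
tcp_rot: [0.0, 0.102, 0.995, -0.0]
force: [0.1, 0.6, -1.0]
grip_width: 0.0227
finger_force: 98.7
scene elbow_runner [(array([0.253, 0.16 ]), np.float64(0.002), 0.89), (array([-0.01 , -0.008]), np.float64(0.072), 0.81)]
scene tee_gate [(array([-0.021, -0.165]), np.float64(0.033), 0.69)]
scene button [(array([-0.025, -0.224]), np.float64(0.021), 0.95), (array([-0.04,  0.05]), np.float64(0.074), 0.41)]
scene runner_bar [(array([ 0.053, -0.187]), np.float64(0.013), 0.82)]
scene brush [(array([-0.024,  0.518]), np.float64(0.001), 0.8), (array([-0.042,  0.05 ]), np.float64(0.074), 0.58), (array([-0.026, -0.22 ]), np.float64(0.024), 0.46)]
top elbow_runner [(array([-0.012, -0.01 ]), np.float64(0.069), 0.67), (array([-0.041,  0.052]), np.float64(0.073), 0.52), (array([0.255, 0.16 ]), np.float64(0.003), 0.49)]
top tee_gate [(array([-0.019, -0.162]), np.float64(0.03), 0.67)]
top button [(array([-0.023, -0.218]), np.float64(0.016), 0.88)]
top runner_bar [(array([ 0.052, -0.195]), np.float64(0.014), 0.7)]
top brush [(array([-0.041,  0.049]), np.float64(0.073), 0.72), (array([-0.032,  0.515]), np.float64(-0.0), 0.71)]
t 20.075 total [-3.500e-03 -2.790e-02  1.200e-03 -1.000e-04  2.000e-04 -2.995e-01] min rows 1.6 j6 -1.3218761326858146
pure-shift first [-0.0076 -0.027   0.0012]
```

```bash
python3 -m inch '[[0,-0.0017,-0.014,0,0,0,-0.15],[0,-0.0017,-0.014,0,0,0,-0.15],[0,0,-0.01,0,0,0,0],[0,0,-0.01,0,0,0,0],[0,0,-0.01,0,0,0,0],[0,0,-0.01,0,0,0,0],[0,0,-0.01,0,0,0,0],[0,0,-0.01,0,0,0,0]]'
python3 - <<'E'
from h import *
look()
plan(*tgt(-.03,-.19,0,.074))
E
```

```text
t: 21.08
position: [0.4737, -0.0418, 0.1112]
tcp_rot: [0.0, -0.048, 0.999, -0.0]
force: [-0.6, 1.1, -1.5]
grip_width: 0.0227
finger_force: 98.6
scene elbow_runner [(array([ 0.   , -0.055]), np.float64(0.07), 0.82), (array([0.252, 0.162]), np.float64(0.001), 0.72)]
scene tee_gate [(array([-0.017, -0.165]), np.float64(0.035), 0.53)]
scene button [(array([-0.024, -0.221]), np.float64(0.018), 0.85), (array([ 0.058, -0.007]), np.float64(0.069), 0.46)]
scene runner_bar [(array([ 0.051, -0.189]), np.float64(0.014), 0.93)]
scene brush [(array([-0.028,  0.518]), np.float64(-0.001), 0.95), (array([-0.037, -0.017]), np.float64(0.073), 0.69), (array([-0.021, -0.165]), np.float64(0.034), 0.36)]
top elbow_runner [(array([0.254, 0.156]), np.float64(-0.0), 0.75), (array([-0.017, -0.257]), np.float64(-0.001), 0.59), (array([-0.002, -0.059]), np.float64(0.072), 0.54)]
top tee_gate [(array([ 0.055, -0.001]), np.float64(0.092), 0.74), (array([-0.015, -0.165]), np.float64(0.028), 0.45)]
top button [(array([-0.025, -0.217]), np.float64(0.015), 0.72)]
top runner_bar [(array([ 0.052, -0.192]), np.float64(0.014), 0.77), (array([0.156, 0.259]), np.float64(0.002), 0.64)]
top brush [(array([-0.03 ,  0.515]), np.float64(-0.0), 0.75), (array([-0.045, -0.015]), np.float64(0.072), 0.61)]
t 21.675 total [-8.100e-03 -1.771e-01  1.300e-03 -1.000e-04  4.000e-04  7.000e-04] min rows 3.0 j6 -1.8074123305946967
pure-shift first [-0.008  -0.1771  0.0013]
```

```bash
python3 -m inch '[[0,0,-0.012,0,0,0,0],[0,0,-0.012,0,0,0,0],[0,0,-0.012,0,0,0,0],[0,-0.003,-0.012,0,0,0,0],[0,-0.003,-0.012,0,0,0,0],[0,-0.003,-0.012,0,0,0,0],[0,-0.003,-0.012,0,0,0,0],[0,-0.003,-0.012,0,0,0,0]]'
python3 -m inch '[[0,0,-0.012,0,0,0,0],[0,0,-0.012,0,0,0,0],[0,0,-0.012,0,0,0,0],[0,0,-0.012,0,0,0,0],[0,0,-0.012,0,0,0,0],[0,0,-0.012,0,0,0,0],[0,0,-0.012,0,0,0,0],[0,0,0,0,0,0,0]]'
python3 - <<'E'
from h import *
look()
plan(*tgt(-.03,-.15,0,.12))
E
```

```text
t: 22.68
position: [0.4981, -0.1361, 0.1112]
tcp_rot: [0.0, -0.048, 0.999, -0.0]
force: [-0.3, 1.6, -1.4]
grip_width: 0.0226
finger_force: 98.7
t: 23.68
position: [0.5063, -0.22, 0.1119]
tcp_rot: [0.001, -0.048, 0.999, -0.0]
force: [-0.6, -0.7, 5.7]
grip_width: 0.0225
finger_force: 99.7
scene elbow_runner [(array([0.256, 0.162]), np.float64(0.001), 0.7), (array([ 0.017, -0.189]), np.float64(0.056), 0.63)]
scene tee_gate [(array([-0.014, -0.167]), np.float64(0.029), 0.69)]
scene button [(array([-0.026, -0.22 ]), np.float64(0.021), 0.82)]
scene runner_bar [(array([ 0.052, -0.188]), np.float64(0.013), 0.81), (array([-0.019, -0.253]), np.float64(0.003), 0.49)]
scene brush [(array([-0.023, -0.194]), np.float64(0.078), 0.67), (array([-0.025,  0.514]), np.float64(-0.0), 0.6)]
top elbow_runner [(array([0.255, 0.159]), np.float64(0.002), 0.6), (array([ 0.014, -0.189]), np.float64(0.056), 0.37)]
top tee_gate [(array([-0.013, -0.166]), np.float64(0.02), 0.64), (array([-0.108, -0.191]), np.float64(0.128), 0.59)]
top button [(array([-0.019, -0.257]), np.float64(0.0), 0.73), (array([-0.025, -0.218]), np.float64(0.015), 0.4)]
top runner_bar [(array([ 0.053, -0.195]), np.float64(0.015), 0.68)]
top brush [(array([-0.022, -0.192]), np.float64(0.077), 0.73), (array([-0.03 ,  0.516]), np.float64(-0.0), 0.73)]
t 24.275 total [ 0.0072  0.0429 -0.0442 -0.0007  0.0015  0.0005] min rows 1.0 j6 -2.121519815675526
pure-shift first [ 0.0072  0.0429 -0.0442]
```

The elbow is lying on the pile under the brush. I'll lift off and look at how it settles.

```bash
python3 -m inch '[[0,0,0,-0.02,0,0,0],[0,0,0.02,-0.025,0,0,0],[0,0,0.04,0,0,0,0],[0,0,0.02,0,0,0,0],[0,0,0,0,0,0,0]]'
python3 - <<'E'
from h import *
look()
for c in ['scene','top']:
    im=env.read_camera(c)
    for n in ['elbow_runner','tee_gate']:
        for m in env.silhouettes(c,n):
            ys,xs=np.nonzero(m['mask']); 
            for z in (.045,):
                B=np.array([w2bed(p) for p in ray(im,np.c_[xs,ys],z)]); print(c,n,round(m['confidence'],2),len(xs),'bbox@.045',B.min(0).round(3),B.max(0).round(3))
plan(*tgt(-.03,-.175,0,.12))
E
```

```text
t: 24.9
position: [0.4981, -0.1383, 0.1566]
tcp_rot: [0.0, -0.049, 0.999, -0.0]
force: [-0.1, 0.0, -1.6]
grip_width: 0.0224
finger_force: 98.8
scene elbow_runner [(array([0.252, 0.161]), np.float64(0.002), 0.96), (array([ 0.013, -0.228]), np.float64(0.04), 0.68)]
scene tee_gate [(array([-0.02 , -0.166]), np.float64(0.028), 0.56)]
scene button [(array([-0.026, -0.22 ]), np.float64(0.02), 0.57)]
scene runner_bar [(array([ 0.055, -0.19 ]), np.float64(0.013), 0.63)]
scene brush [(array([-0.025, -0.115]), np.float64(0.121), 0.63)]
top elbow_runner [(array([0.257, 0.159]), np.float64(0.0), 0.59), (array([ 0.01, -0.23]), np.float64(0.041), 0.58), (array([-0.024, -0.219]), np.float64(0.016), 0.47)]
top tee_gate [(array([-0.014, -0.168]), np.float64(0.025), 0.59), (array([ 0.053, -0.192]), np.float64(0.013), 0.55)]
top button [(array([-0.024, -0.219]), np.float64(0.017), 0.51), (array([ 0.099, -0.111]), np.float64(0.073), 0.38)]
top runner_bar [(array([ 0.052, -0.195]), np.float64(0.014), 0.77), (array([ 0.013, -0.227]), np.float64(0.043), 0.6), (array([-0.018,  0.254]), np.float64(0.005), 0.55)]
top brush [(array([-0.03 ,  0.515]), np.float64(0.002), 0.62), (array([-0.025, -0.113]), np.float64(0.117), 0.61)]
scene elbow_runner 0.91 468 bbox@.045 [0.25  0.109] [0.301 0.183]
scene elbow_runner 0.56 521 bbox@.045 [-0.027 -0.249] [ 0.05 -0.2 ]
scene elbow_runner 0.41 1410 bbox@.045 [-0.268 -0.121] [-0.019 -0.081]
scene elbow_runner 0.35 503 bbox@.045 [-0.006 -0.016] [0.056 0.038]
scene tee_gate 0.73 276 bbox@.045 [-0.031 -0.183] [ 0.043 -0.163]
top elbow_runner 0.55 201 bbox@.045 [-0.028 -0.243] [ 0.041 -0.199]
top elbow_runner 0.54 220 bbox@.045 [0.232 0.121] [0.279 0.194]
t 25.8 total [ 0.0069 -0.062   0.0003 -0.0001  0.0003  0.0004] min rows 1.0 j6 -1.989068593845113
pure-shift first [ 0.0069 -0.062   0.0003]
```

All four are over the tray, but the elbow lies on the others at underside z≈0.04. I'll nudge it on with the brush so it settles on the tray floor.

```bash
python3 -m inch '[[0,0.002,-0.033,0,0,0,0],[0,0.002,-0.033,0,0,0,0],[0,0,0,0.025,0,0,0],[0,0,0,0.025,0,0,0],[0,0,0,0.01,0,0,0],[0,0,0,0.006,0,0,0],[0,0,0,0,0,0,0]]'
python3 - <<'E'
from h import *
look()
plan(*tgt(-.03,-.175,0,.054))
E
```

```text
t: 26.68
position: [0.5011, -0.2054, 0.0913]
tcp_rot: [0.001, -0.048, 0.999, -0.0]
force: [0.1, 0.6, 0.9]
grip_width: 0.0226
finger_force: 99.1
scene elbow_runner [(array([0.254, 0.159]), np.float64(0.002), 0.93), (array([ 0.012, -0.226]), np.float64(0.041), 0.83), (array([-0.027, -0.22 ]), np.float64(0.021), 0.58)]
scene tee_gate [(array([ 0.012, -0.231]), np.float64(0.042), 0.74), (array([-0.012, -0.167]), np.float64(0.028), 0.61)]
scene button [(array([-0.025, -0.219]), np.float64(0.02), 0.7)]
scene runner_bar [(array([ 0.053, -0.188]), np.float64(0.02), 0.77)]
scene brush [(array([0.161, 0.259]), np.float64(-0.004), 0.69), (array([-0.027,  0.516]), np.float64(-0.0), 0.67), (array([-0.027, -0.181]), np.float64(0.054), 0.65)]
top elbow_runner [(array([-0.027, -0.18 ]), np.float64(0.054), 0.59), (array([0.256, 0.157]), np.float64(0.002), 0.53), (array([ 0.012, -0.228]), np.float64(0.04), 0.5)]
top tee_gate [(array([-0.013, -0.166]), np.float64(0.024), 0.52)]
top button [(array([-0.023, -0.221]), np.float64(0.018), 0.49)]
top runner_bar [(array([ 0.054, -0.196]), np.float64(0.011), 0.68)]
top brush [(array([-0.029, -0.181]), np.float64(0.056), 0.97), (array([-0.032,  0.516]), np.float64(-0.0), 0.74), (array([-0.113, -0.177]), np.float64(0.105), 0.74), (array([ 0.002, -0.002]), np.float64(-0.002), 0.53)]
t 27.275 total [ 0.0031  0.0041  0.0006 -0.0004  0.0009  0.0004] min rows 0.1 j6 -2.103621793848907
pure-shift first [0.0031 0.0041 0.0006]
```

```bash
python3 -m inch '[[0,0,-0.01,0,0,0,0],[0,0,-0.012,0.002,0,0,0],[0,0,-0.012,0.003,0,0,0],[0,0,-0.012,0.003,0,0,0],[0,0,-0.012,0,0,0,0],[0,0,-0.012,0,0,0,0],[0,0,-0.012,0,0,0,0],[0,0,0,0,0,0,0]]'
python3 - <<'E'
from h import *
look()
plan(*tgt(-.03,-.26,0,.12))
E
```

```text
t: 28.28
position: [0.5085, -0.2877, 0.0822]
tcp_rot: [0.0, -0.048, 0.999, -0.0]
force: [-0.2, 0.2, -1.6]
grip_width: 0.0223
finger_force: 98.9
scene elbow_runner [(array([0.253, 0.16 ]), np.float64(0.002), 0.84), (array([ 0.014, -0.23 ]), np.float64(0.04), 0.6)]
scene tee_gate [(array([-0.012, -0.178]), np.float64(0.033), 0.59)]
scene button [(array([-0.027, -0.222]), np.float64(0.022), 0.73)]
scene runner_bar [(array([ 0.054, -0.189]), np.float64(0.011), 0.71)]
scene brush [(array([-0.026, -0.263]), np.float64(0.048), 0.76), (array([-0.024,  0.512]), np.float64(0.0), 0.59), (array([-0.025, -0.223]), np.float64(0.022), 0.36)]
top elbow_runner [(array([0.253, 0.158]), np.float64(0.002), 0.79), (array([ 0.014, -0.23 ]), np.float64(0.041), 0.7)]
top tee_gate [(array([-0.011, -0.178]), np.float64(0.028), 0.55)]
top button [(array([-0.026, -0.226]), np.float64(0.018), 0.56), (array([ 0.055, -0.195]), np.float64(0.012), 0.5)]
top runner_bar [(array([ 0.052, -0.195]), np.float64(0.015), 0.68)]
top brush [(array([-0.026, -0.259]), np.float64(0.047), 0.82), (array([ 0.055, -0.194]), np.float64(0.015), 0.73), (array([-0.031,  0.518]), np.float64(-0.001), 0.59)]
t 28.875 total [ 0.003   0.0009 -0.0737 -0.0001  0.0003  0.0005] min rows 1.2 j6 -2.2247118294441774
pure-shift first [ 0.0029  0.0009 -0.0737]
```

The brush passed over the elbow at 47 mm, so everything is below or at the tray rim. All four pieces are in the tray, so I return the brush to the mat.

```bash
python3 -m inch '[[0,0,0,-0.03,0,0,0],[0,0,0,-0.05,0,0,0],[0,0,0.05,-0.01,0,0,0],[0,0,0.05,0,0,0,0],[0,0,0.05,0,0,0,0],[0,0,0.05,0,0,0,0],[0,0,0.05,0,0,0,0],[0,0,0.05,0,0,0,0]]'
python3 - <<'E'
from h import *
plan([.481,.2239,.10],.138)
E
```

```text
t: 29.88
position: [0.4791, 0.0132, 0.1724]
tcp_rot: [0.0, -0.048, 0.999, -0.0]
force: [0.7, -0.1, -1.7]
grip_width: 0.0223
finger_force: 99.1
t 29.875 total [-2.64e-02  2.09e-01  7.24e-02 -1.00e-04  9.00e-04 -4.18e-02] min rows 3.7 j6 -1.6926902174222416
pure-shift first [-0.022   0.2095  0.0724]
```

```bash
python3 -m inch '[[0,-0.0053,0.0418,0,0,0,-0.0084],[0,-0.0053,0.0418,0,0,0,-0.0084],[0,-0.0053,0.0418,0,0,0,-0.0084],[0,-0.0053,0.0418,0,0,0,-0.0084],[0,-0.0053,0.0418,0,0,0,-0.0084],[0,0,0,0.04,0,0,0],[0,0,0,0.032,0,0,0],[0,0,0,0,0,0,0]]'
python3 - <<'E'
from h import *
env.read_camera('scene'); print([(np.round(r['point'],4),round(r['confidence'],2)) for r in env.mark_of('scene','brush')])
plan([.481,.2239,.042],.138)
E
```

```text
t: 30.88
position: [0.4811, 0.222, 0.0981]
tcp_rot: [-0.002, -0.069, 0.998, -0.001]
force: [-0.2, -0.4, -0.5]
grip_width: 0.0223
finger_force: 99.0
[(array([0.5645, 0.2358, 0.0633]), 0.95), (array([ 0.5167,  0.4935, -0.0009]), 0.88)]
t 30.975 total [0.0015 0.0017 0.0594 0.0001 0.001  0.0003] min rows 1.0 j6 -1.3252368503058325
pure-shift first [0.0015 0.0017 0.0594]
```

```bash
python3 -m inch '[[0,0,0,0.025,0,0,0],[0,0,0,0.02,0,0,0],[0,0,0,0.008,0,0,0],[0,0,0,0.004,0,0,0],[0,0,0,0,0,0,0]]'
python3 -m inch '[[0,0,0,0.002,0,0,0],[0,0,0,0,0,0,0]]'
```

```text
t: 31.6
position: [0.4825, 0.2224, 0.0436]
tcp_rot: [0.0, -0.069, 0.998, 0.0]
force: [-0.7, -0.2, -1.0]
grip_width: 0.0221
finger_force: 99.0
t: 31.85
position: [0.4824, 0.2223, 0.0414]
tcp_rot: [0.0, -0.069, 0.998, 0.0]
force: [0.1, 0.5, -1.7]
grip_width: 0.0224
finger_force: 99.0
```

```bash
python3 -m inch '[[0,0,0,0.001,0,0,0],[0,0,0,0.001,0,0,0],[0,0,0,0,0,0,0]]'
python3 -m inch '[[0,0,0,0.001,0,0,0],[0,0,0,0,0,0,0]]'
```

```text
t: 32.22
position: [0.4823, 0.2223, 0.0391]
tcp_rot: [0.0, -0.069, 0.998, -0.0]
force: [-0.3, 0.4, -2.0]
grip_width: 0.0225
finger_force: 99.0
t: 32.48
position: [0.4823, 0.2223, 0.0381]
tcp_rot: [0.0, -0.069, 0.998, -0.0]
force: [-0.7, -0.3, -2.0]
grip_width: 0.0226
finger_force: 99.0
```

```bash
python3 -m inch '[[0,0,0,0.001,0,0,0],[0,0,0,0,0,0,0]]'
python3 -m inch '[[0,0,0,0.001,0,0,0],[0,0,0,0,0,0,0]]'
```

```text
t: 32.72
position: [0.4824, 0.2224, 0.038]
tcp_rot: [0.0, -0.069, 0.998, -0.0]
force: [-6.2, -2.0, 8.6]
grip_width: 0.0225
finger_force: 100.7
t: 32.98
position: [0.4824, 0.2224, 0.0379]
tcp_rot: [0.0, -0.069, 0.998, -0.0]
force: [-12.8, -4.2, 19.5]
grip_width: 0.0224
finger_force: 102.3
```

Contact. I'll back off 1.5 mm, open partway, then rise.

```bash
python3 -m inch '[[0,0,0,-0.0015,0,0,0],[0.3,0,0,0,0,0,0],[0.5,0,0,0,0,0,0],[0.6,0,0,0,0,0,0],[0.6,0,0,0,0,0,0]]' 20
python3 -m inch '[[0.6,0,0,-0.02,0,0,0],[0.6,0,0,-0.03,0,0,0],[0.6,0,0,-0.04,0,0,0],[0.6,0,0,-0.05,0,0,0],[0.6,0,0,-0.03,0,0,0],[0.6,0.03,0.03,0,0,0,0],[0.6,0,0,0,0,0,0]]'
python3 - <<'E'
from h import *
look()
for c in ['scene','top']:
    im=env.read_camera(c)
    for n in ['brush','casting','mug','bottle','hammer','mat']: print(c,n,[(np.round(r['point'],3),round(r['confidence'],2)) for r in env.mark_of(c,n) if r['confidence']>.35])
E
```

```text
t: 33.6
position: [0.4823, 0.2223, 0.0377]
tcp_rot: [0.0, -0.069, 0.998, -0.0]
force: [-0.7, 0.3, -0.4]
grip_width: 0.0513
finger_force: 0.0
t: 34.48
position: [0.4473, 0.2489, 0.2098]
tcp_rot: [0.001, -0.07, 0.998, 0.001]
force: [-0.6, -0.2, 0.2]
grip_width: 0.051
finger_force: 0.0
scene elbow_runner [(array([0.252, 0.161]), np.float64(0.003), 0.95), (array([ 0.011, -0.228]), np.float64(0.04), 0.88)]
scene tee_gate [(array([-0.012, -0.179]), np.float64(0.03), 0.9), (array([-0.027, -0.224]), np.float64(0.021), 0.66), (array([ 0.053, -0.19 ]), np.float64(0.012), 0.39)]
scene button [(array([-0.025, -0.229]), np.float64(0.018), 0.57)]
scene runner_bar [(array([ 0.052, -0.193]), np.float64(0.016), 0.88)]
scene brush [(array([-0.004,  0.25 ]), np.float64(0.001), 0.77), (array([-0.026,  0.516]), np.float64(0.001), 0.65)]
top elbow_runner [(array([ 0.013, -0.231]), np.float64(0.038), 0.8), (array([0.254, 0.159]), np.float64(0.001), 0.66), (array([-0.089,  0.248]), np.float64(0.054), 0.46), (array([-0.018,  0.254]), np.float64(0.002), 0.42)]
top tee_gate [(array([-0.012, -0.181]), np.float6
[... 400 characters left out ...]
003]), 0.85), (array([ 0.567,  0.235, -0.   ]), 0.58)]
scene casting [(array([ 0.648, -0.011,  0.089]), 0.8)]
scene mug [(array([ 0.728,  0.258, -0.002]), 0.86)]
scene bottle [(array([ 0.785, -0.01 ,  0.   ]), 0.95)]
scene hammer [(array([ 0.409, -0.039,  0.003]), 0.72)]
scene mat [(array([0.548, 0.24 , 0.   ]), 0.6)]
top brush [(array([0.564, 0.235, 0.001]), 0.87), (array([0.516, 0.491, 0.003]), 0.83)]
top casting [(array([ 0.647, -0.014,  0.092]), 0.53)]
top mug [(array([0.722, 0.258, 0.007]), 0.93)]
top bottle [(array([ 0.782, -0.013,  0.004]), 0.71)]
top hammer [(array([ 0.412, -0.042, -0.003]), 0.57)]
top mat [(array([ 0.666, -0.207,  0.012]), 0.7), (array([0.552, 0.233, 0.003]), 0.56)]
```

All four pieces are in the tray, the brush stands on the mat on its bristles, and everything else is where it was. Handing in.

```bash
python3 -c "
from bench import env
print(env.hand_in())"
```

```text
the job is handed in; nothing more can be done
None
```

The job is handed in at about 35 s: camera marks put all four scrap pieces in the tray, the brush released bristles-down on the mat, and the medallion, mug, bottle and hammer where they were; no picture was viewed after the first tray sweep.

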